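Latch the front cover onto a bench instrument

TASK

Latch the instrument's loose front cover: draw the latch's loop over the keeper hook on the cover, feel it down into the gap beyond the hook's lip and pull it gently back under the lip until it bears on the hook (the lever, not your pull, is to draw in the cover); then push the lever back past its toggle point and press it gently home, flat on the case, so that the cover is pulled tight. Keep the forces low - do not jam the loop down on the hook or slam the lever - and leave the two meters, the terminal box and the screwdriver alone.

Things in the scene. Friction and masses are not known exactly. Their poses are not given: they have to be found in the camera images.
- case: Grey metal instrument case, 169 x 180 x 110 mm, fixed on the bench, its removable front cover (70 mm deep, same width and height) at its +x end. Origin on the bench straight below the lever's hinge line; x runs along the latch from lever to keeper and cover, y along the hinges, z up. The steel latch stands on the flat top, 110 mm above the bench, centred on y = 0.
- cover (a joint): How far the front cover stands off along the case's +x, m: 0.012 unlatched (a gasket spring holds it there with 10 N, rising 4 N per mm as it is drawn in), 0.0015 to 0.011 when latched, as the keeper is set; 0 is the end stop. The keeper moves with it.
- lever (a joint): Lever angle, rad: 0 = closed, flat back along -x, at a firm stop; grows as its end swings up and over to +x (1.57 upright, 2.3 stop). A stiff hinge (0.05 N m) keeps it where it is left. With the loop hooked the pull begins between 0.5 and 1.55; the toggle point is near 0.25, below which the pull helps it close, though it may need pressing home. Pushing 48 mm from the hinge takes at most 12 N.
- lever_hinge (a point): On the lever's hinge axis (parallel to the case's y), mid-width, 14 mm above the case top. The loop's pivot is on the lever, 18 mm from this axis, 12 degrees below the handle's line when closed: raising the lever carries the loop forward (+x), by up to 23 mm, and drawing the loop forward raises the lever.
- lever_end (a point): Outer end of the lever's handle, mid-width, on the face that is up when closed: 65 mm from the hinge along the handle and 6.5 mm off the hinge line. The handle is a steel plate 30 mm wide (y), 5 mm thick, bare from 15 to 65 mm from the hinge.
- loop_bar (a point): Middle of the loop's cross bar (5 mm round, 46 mm long along y). The loop is a U of round steel bar, its cross bar 80 mm from its pivot on the lever. The pivot is stiff (0.04 N m): the loop stays where it is put and turns with the lever unless held by the hook. At the start the bar stands 10 to 50 mm above the hook. The point turns with the loop, its x axis from pivot to bar.
- finger_pull (a point): Centre of the loop's finger pull, a black barrel 10 mm in diameter and 18 mm long along y, to be pinched by its two ends. In the loop's own frame it stands 18 mm ahead of the bar and 24 mm above it, on a thin stalk.
- meter_a: Black hand-held multimeter lying on the bench, 140 x 70 x 37 mm; origin under its centre. Leave alone.
- meter_b: Black hand-held multimeter lying on the bench, 140 x 70 x 37 mm; origin under its centre. Leave alone.
- terminal_box: Black terminal box with binding posts, 90 x 70 x 56 mm; origin under its centre. Leave alone.
- screwdriver: Screwdriver lying on the bench. Leave alone.
- keeper_mid (a point): Seat of the bar's middle in the hook if the keeper were set mid-slot, 10 mm above the case top; axes as the case's. The steel keeper is screwed down up to 4.5 mm toward +x or -x of this, not measured: see or feel it. The seat is against an upright plate 24 mm wide in y, its +x face 2.5 mm to the -x side of the seat, with a lip on top (see keeper_lip).
- keeper_lip (a point): Top of the lip's free edge for a keeper set mid-slot, 3.5 mm toward +x of keeper_mid and 8.5 mm above it; lip 3.5 mm thick. Beyond it (+x) is the gap, 7.5 mm wide for the 5 mm bar, its floor 13.5 mm below the lip's top, closed on the +x side by two slim studs (at y +-6 mm, tops 1.5 mm below the lip's top). The bar goes down the gap, then about 7 mm back (-x) under the lip to its seat.

How it is judged:
By the outcome, as a careful person would: the job done as asked, in the order asked, and still so for the second after the job is handed in, with the robot touching nothing.
It also fails if it takes over 67 s, if anything falls off the work surface, if the arm or the gripper's body presses on something with over 40 N, if the wrist force passes 120 N, or if a joint passes its speed limit or range.

ROBOT

A 6-joint arm with a two-finger parallel gripper is mounted at the origin on the work surface. World frame = base frame: x ahead of the robot, y to its left, z up, the work surface at z = 0. Lengths are in m, angles in rad, forces in N, time in s.
With the tool pointing down it reaches from about 0.375 to 0.925 m from the base axis. Payload 5.7 kg.
Tool frame: the origin (TCP) lies midway between the tips of the shut fingers; the grasp point (between the pads) lies 19 mm behind it; z points along the fingers, y is the line along which they close (so a half turn about z gives the same grasp; the last joint's range is limited). The gripper opens to 85 mm and grips with 20 to 120 N. Pads are 22 mm wide; open, the fingers measure 114 mm over their backs; the gripper's body (76 mm by 85 mm) begins 54 mm behind the grasp point. The pads swing forward as they close: fully open they stand 13 mm farther back than shut.
Start: joints at [0.992, 0.359, 1.51, -0, 1.272, -0.115], TCP at [0.268, 0.537, 0.203] pointing down, gripper open.
Joint ranges: [-2.97, 2.97], [-1.01, 2.36], [0.21, 2.38], [-0.96, 4.11], [0.2, 2.71], [-2.98, 2.98]. Speed limits (rad/s): [2.39, 2.39, 3.14, 3.14, 3.14, 3.14].

INTERFACE

Orientations are given as a unit quaternion [w, x, y, z].
In Python, from bench import sense, get_image, camera_info, hand_in gives the robot as it stands.
- The arm moves only by the tool play_rows, never from a script. Its argument "motion" is one flat list of numbers, 7 for each row, row after row: the shift along the world's x, y, z in units of 30 mm (1.0 is 30 mm), then the turn, a rotation vector about the world's x, y, z in rad, then the opening in per cent of the stroke, from 0 (shut) to 100 (fully open). A call has 1 to 20 rows; each row shifts and turns the commanded pose from where the row before left it; what a row does not reach is not made up. A row lasts 1/8 s, in which the tool goes at most 62.5 mm and 10.7 degrees, less where a joint would pass 70% of its speed; a pose out of reach is approached as far as the arm can. A call is refused whole if a number of a shift passes 1 or a number of a turn 0.188, either way. A call with a gripper value outside its range is refused whole. The fingers move at their own pace and stop on an object; "grip_force" is the grip in N (left out, the last holds). Time passes only in rows, so rows that do not move let the fingers close. It gives the time, the measured TCP pose, the force, the opening and the grip force at its end, in the units of the state.
- sense(): the state, without advancing time (a new reading comes with each control period).
- get_image(name): name is "side" or "top"; returns the picture (400x640x3 uint8, blue, green, red); there is no depth.
- camera_info(name): a dict with "camera_matrix" (3x3 intrinsics, pixels), "rvec" (rotation vector, rad) and "tvec" (3), from world to camera coordinates, as OpenCV has them. Camera axes: x right, y down, z forward; pixel columns grow to the right and rows downward; lengths in m; the calibration is good to about 2 mm. A picture is of the moment at which its call begins. camera_info takes no time and is no camera call.
- hand_in(): hands the job in; it is judged then, once.
The state is a dict: "clock": time; "qpos": joint angles; "dq": joint speeds; "joint_torque": joint torques, N m; "position": TCP position; "orientation": TCP orientation; "force": force on the tool from outside, world axes, zero at the start; "ft_torque": the same for the moment, N m; "width": finger opening in m; "finger_force": force on a finger pad.
Only numpy, scipy, OpenCV 4.12 (cv2) and the standard library are available. Lean on these libraries where they do the work, as an engineer would, in place of code of your own. Each camera call takes 0.05 s, during which the arm holds its last target. There are 200 camera calls.

## Working session

There is one attempt and no reset: what is moved stays moved. The work goes in short steps, Python scripts to look and compute and a tool call to move; the robot and the scene stay as the last step left them, time stands still between calls to the robot, and variables do not carry over. Pictures are saved under pics/ and viewed, at most 10 in all, crops included, and the job is handed in when it is done.

Besides the shell and the picture viewer there is one more tool, called after "Emit:" by a JSON object that holds its "name" and its "arguments", one argument or row to a line. play_rows: Moves the arm, as the interface text tells. Its arguments: {"type":"object","properties":{"motion":{"type":"array"},"grip_force":{"type":"number"}},"required":["motion"]}

```bash
mkdir -p pics; ls
python3 - <<'E'
from bench import *
import cv2,numpy as np
for n in("side","top"):
    im=get_image(n);cv2.imwrite(f"pics/{n}0.png",im)
    c=camera_info(n);R=cv2.Rodrigues(np.array(c["rvec"]))[0];print(n,c["camera_matrix"],R.round(3).tolist(),(-R.T@np.array(c["tvec"]).ravel()).round(3))
print(sense())
E
```

```text
pics
side [[383.15689388   0.         312.60177483]
 [  0.         383.15689388 194.59645756]
 [  0.           0.           1.        ]] [[-0.971, -0.239, -0.01], [-0.15, 0.644, -0.75], [0.186, -0.727, -0.661]] [0.421 0.704 0.694]
top [[499.15231896   0.         324.13944646]
 [  0.         499.15231896 199.53518409]
 [  0.           0.           1.        ]] [[0.004, -1.0, 0.013], [-0.995, -0.006, -0.1], [0.1, -0.012, -0.995]] [0.494 0.039 1.105]
{'clock': 0.1, 'qpos': array([ 9.91919749e-01,  3.59424542e-01,  1.51134776e+00, -1.76896096e-06,
        1.27251630e+00, -1.15103177e-01]), 'dq': array([ 0.00108705, -0.00050257, -0.0033043 , -0.00013633, -0.00040349,
       -0.00154675]), 'joint_torque': array([ 1.30039675e-04, -5.28646195e+01, -2.79353231e+01, -2.93180010e-04,
        4.85430457e-03,  1.49666187e-05]), 'position': array([0.26803125, 0.53604637, 0.20243375]), 'orientation': array([-2.87573309e-04,  2.29813797e-01,  9.73234247e-01, -7.97719334e-04]), 'force': array([ 0.53817914, -0.04560671,  0.57400744]), 'ft_torque': array([0.04331719, 0.00264324, 0.04066377]), 'finger_force': 0.0, 'width': 0.08547135183745926}
```

View pics/side0.png

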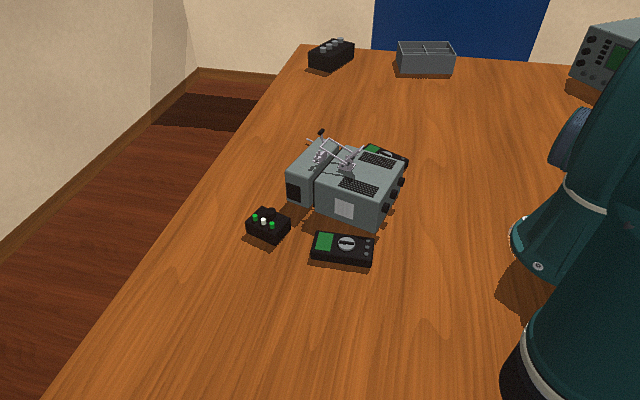

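View pics/top0.png

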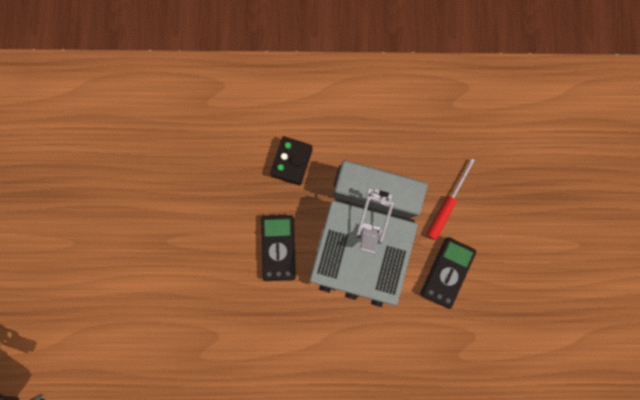

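Top: case spans about (312..427, 160..303), latch around (372,215); side: latch around (335,155). Zooming in on both.

Run:
```python
import cv2
a=cv2.imread("pics/side0.png")[115:240,270:420];a=cv2.resize(a,None,fx=4,fy=4,interpolation=cv2.INTER_CUBIC)
b=cv2.imread("pics/top0.png")[150:312,300:440];b=cv2.resize(b,None,fx=4-.3,fy=4-.3,interpolation=cv2.INTER_CUBIC)
cv2.imwrite("pics/sc.png",a);cv2.imwrite("pics/tc.png",b);print(a.shape,b.shape)
```

```text
(500, 600, 3) (599, 518, 3)
```

View pics/sc.png

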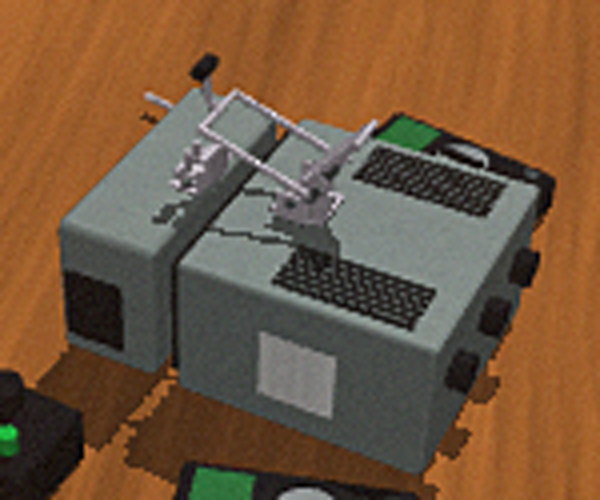

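View pics/tc.png

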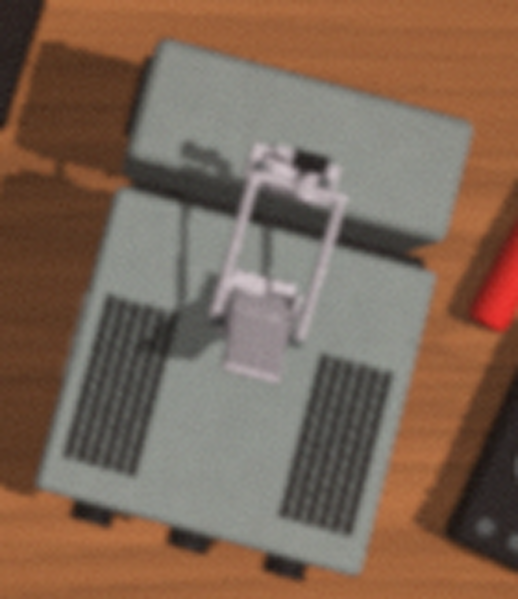

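```bash
cat > geo.py <<'E'
import numpy as np,cv2,json
from bench import camera_info
from scipy.optimize import least_squares
C={n:camera_info(n) for n in("side","top")}
def proj(n,P):
    c=C[n];return cv2.projectPoints(np.atleast_2d(P).astype(float),np.array(c["rvec"]),np.array(c["tvec"]),np.array(c["camera_matrix"]),None)[0][:,0]
def c2w(p,Q):
    x,y,t=p[:3];Q=np.atleast_2d(Q);c,s=np.cos(t),np.sin(t)
    return np.c_[x+c*Q[:,0]-s*Q[:,1],y+s*Q[:,0]+c*Q[:,1],Q[:,2]]
def latch(a,b):
    H=np.array([0,0,.124]);d=np.array([-np.cos(a),0,np.sin(a)]);n=np.array([np.sin(a),0,np.cos(a)])
    e=a-np.radians(12);P=H+.018*np.array([-np.cos(e),0,np.sin(e)])
    l=np.array([np.cos(b),0,np.sin(b)]);u=np.array([-np.sin(b),0,np.cos(b)])
    bar=P+.08*l
    return dict(H=H,end=H+.065*d+.0065*n,P=P,bar=bar,fp=bar+.018*l+.024*u,d=d,n=n)
E
cat > fit.py <<'E'
from geo import *
Y=np.array([0,1,0])
def model(p):
    L=latch(p[4],p[5]);xr=p[3];xf=xr+.169
    c=[[xr,.09,.11],[xr,-.09,.11],[xf,.09,.11],[xf,-.09,.11],[xf+.082,.09,.11],[xf+.082,-.09,.11]]
    q=[L["bar"]+.023*Y,L["bar"]-.023*Y,L["fp"],L["end"]+.015*Y,L["end"]-.015*Y]
    return np.array(c+q)
T=np.array([[40,487],[357,575],[118,190],[435,268],[165,40],[470,122],[254,180],[347,202],[312,160],[228,370],[280,380]])
S=np.array([[440,350],[540,180],[178,268],[300,120],[62,225],[195,85],[203,127],[238,95],[204,67],[np.nan]*2,[np.nan]*2])
T=(T+.5)/3.7-.5+[300,150];S=(S+.5)/4-.5+[270,115]
def res(p):
    W=c2w(p,model(p));r=np.r_[(proj("top",W)-T),(proj("side",W)-S)].ravel();return r[~np.isnan(r)]
s=least_squares(res,[.5,-.05,-.25,-.1,.8,.3],loss="soft_l1")
p=s.x;print(p.round(4),s.cost);W=c2w(p,model(p))
print((proj("top",W)-T).round(1).tolist());print((proj("side",W)-S).round(1).tolist())
json.dump(list(p),open("p.json","w"))
L=latch(p[4],p[5]);print({k:v.round(4) for k,v in L.items()})
# overlay
im=cv2.imread("pics/side0.png")[115:185,280:385];it=cv2.imread("pics/top0.png")[175:265,340:410]
f=7;A=cv2.resize(im,None,fx=f,fy=f,interpolation=cv2.INTER_CUBIC);B=cv2.resize(it,None,fx=f-1,fy=f-1,interpolation=cv2.INTER_CUBIC)
Z=[L["H"],L["end"],L["P"],L["bar"],L["fp"]]+[[x,y,.1285] for x in(.068+.0035,) for y in(-.012,.012)]+[[.068+.0035+.0075,y,.127] for y in(-.006,.006)]
for I,n,o,g in((A,"side",(280,115),f),(B,"top",(340,175),f-1)):
    for u in proj(n,c2w(p,Z)): cv2.circle(I,tuple(int(v) for v in (u-o+.5)*g),3,(0,0,255),1)
cv2.imwrite("pics/o1.png",A);cv2.imwrite("pics/o2.png",B);print(A.shape,B.shape)
E
python3 fit.py
```

```text
[ 0.5287 -0.0638 -0.2528 -0.1242  0.8574  0.3291] 12.348543057683912
[[-0.6, 0.6], [2.3, 0.3], [0.0, -1.7], [1.5, 0.1], [-2.4, -0.2], [1.6, 0.2], [0.2, -1.1], [-1.5, -0.9], [-0.6, 1.0], [-0.8, -0.8], [0.9, 0.6]]
[[0.4, 0.5], [0.7, 0.8], [-0.4, -1.1], [0.4, -1.3], [-0.6, 0.0], [-0.1, -0.1], [0.1, 0.8], [-0.2, -0.4], [0.9, 0.4], [nan, nan], [nan, nan]]
{'H': array([0.   , 0.   , 0.124]), 'end': array([-0.0376,  0.    ,  0.1774]), 'P': array([-0.0144,  0.    ,  0.1349]), 'bar': array([0.0614, 0.    , 0.1607]), 'fp': array([0.0706, 0.    , 0.1893]), 'd': array([-0.6544,  0.    ,  0.7562]), 'n': array([0.7562, 0.    , 0.6544])}
(490, 735, 3) (540, 420, 3)
```

View pics/o1.png

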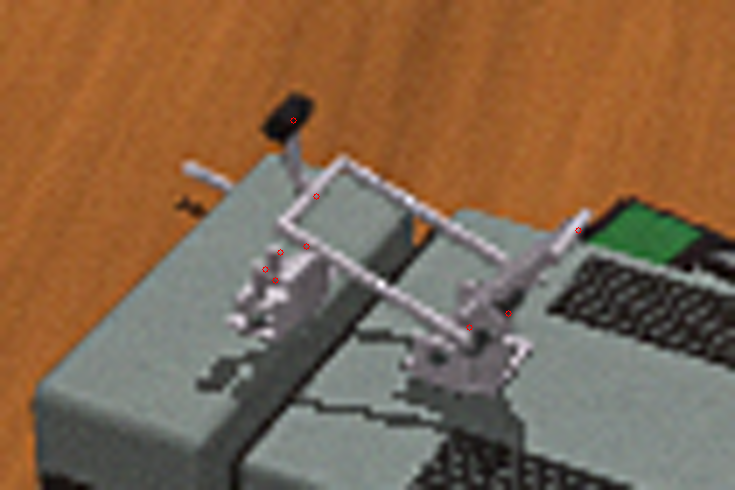

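View pics/o2.png

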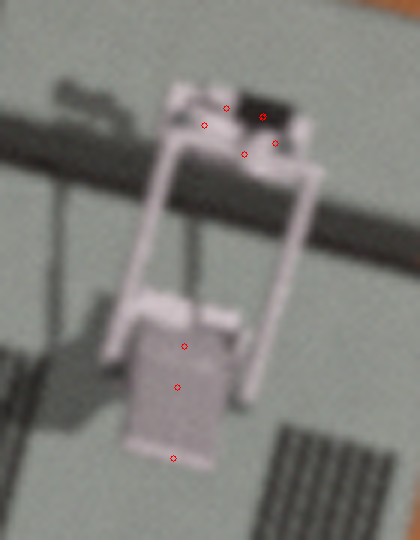

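Fit agrees with the known sizes to ~1 px (bar mid, finger pull, lever end on the markers); the hook's exact x must be felt. Moving over the finger pull.

Emit:
{"name": "play_rows", "arguments": {
  "motion": [0.45,-0.9,0.1,0,0,0.0106,100,0.45,-0.9,0.1,0,0,0.0106,100,0.45,-0.9,0.1,0,0,0.0106,100,0.45,-0.9,0.1,0,0,0.0106,100,0.45,-0.9,0.1,0,0,0.0106,100,0.45,-0.9,0.1,0,0,0.0106,100,0.45,-0.9,0.1,0,0,0.0106,100,0.45,-0.9,0.1,0,0,0.0106,100,0.45,-0.9,0.1,0,0,0.0106,100,0.45,-0.9,0.1,0,0,0.0106,100,0.45,-0.9,0.1,0,0,0.0106,100,0.45,-0.9,0.1,0,0,0.0106,100,0.45,-0.9,0.1,0,0,0.0106,100,0.45,-0.9,0.1,0,0,0.0106,100,0.45,-0.9,0.1,0,0,0.0106,100,0.45,-0.9,0.1,0,0,0.0106,100,0.45,-0.9,0.1,0,0,0.0106,100,0.45,-0.9,0.1,0,0,0.0106,100,0.45,-0.9,0.1,0,0,0.0106,100,0.45,-0.9,0.1,0,0,0.0106,100],
  "grip_force": 20
}}

```text
clock: 2.6
position: [0.5384, -0.0043, 0.2629]
orientation: [-0.0, 0.125, 0.992, -0.0]
force: [0.9, -0.2, 0.2]
width: 0.0853
finger_force: 0.0
```

```bash
cat > st.py <<'E'
from geo import *
from bench import sense
p=json.load(open("p.json"))
s=sense();t=p[2];c,si=np.cos(t),np.sin(t)
R=np.array([[c,si],[-si,c]])
xy=R@(s["position"][:2]-p[:2]);f=R@s["force"][:2]
from scipy.spatial.transform import Rotation as Ro
q=s["orientation"];M=Ro.from_quat([q[1],q[2],q[3],q[0]]).as_matrix()
print("clk %.2f case xyz(mm) %.1f %.1f %.1f | F %.1f %.1f %.1f | w %.1f ff %.1f"%(s["clock"],*(xy*1e3),s["position"][2]*1e3,*f,s["force"][2],s["width"]*1e3,s["finger_force"]),"tool y ang vs case y deg",np.degrees(np.arctan2(M[1,1],M[0,1])-t-np.pi/2).round(2),"tool z",M[:,2].round(3),"ft",s["ft_torque"].round(2))
E
python3 st.py
```

```text
clk 2.60 case xyz(mm) -5.5 60.1 262.9 | F 0.9 -0.0 0.2 | w 85.3 ff 0.0 tool y ang vs case y deg 0.08 tool z [-0.001  0.    -1.   ] ft [0.01 0.03 0.04]
```

Emit:
{"name": "play_rows", "arguments": {
  "motion": [0.49,-0.64,0,0,0,0,100,0.49,-0.64,0,0,0,0,100,0.49,-0.64,0,0,0,0,100,0.49,-0.65,0,0,0,0,60,0,0,-0.5,0,0,0,45,0,0,-0.5,0,0,0,40,0,0,-0.5,0,0,0,40,0,0,-0.5,0,0,0,40,0,0,-0.4,0,0,0,40,0,0,-0.4,0,0,0,40,0,0,0,0,0,0,40]
}}

```text
clock: 3.98
position: [0.5964, -0.0803, 0.178]
orientation: [-0.001, 0.126, 0.992, 0.0]
force: [0.3, 0.9, 0.3]
width: 0.0341
finger_force: 0.0
```

```bash
python3 st.py
python3 - <<'E'
from geo import *
from bench import get_image
p=json.load(open("p.json"))
o=[]
for n,(r0,r1,c0,c1) in(("side",(100,185,270,385)),("top",(165,250,330,445))):
    im=get_image(n);cv2.imwrite(f"pics/{n}1.png",im);o.append(cv2.resize(im[r0:r1,c0:c1],None,fx=3.5,fy=3.5*2/2,interpolation=cv2.INTER_CUBIC))
cv2.imwrite("pics/m1.png",np.vstack(o));print(o[0].shape)
E
```

```text
clk 3.98 case xyz(mm) 69.7 1.0 178.0 | F 0.1 1.0 0.3 | w 34.1 ff 0.0 tool y ang vs case y deg 0.06 tool z [-0.002  0.    -1.   ] ft [0.05 0.08 0.04]
(298, 402, 3)
```

View pics/m1.png

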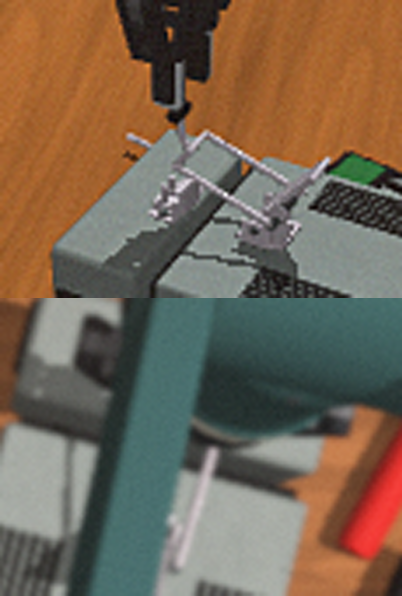

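Side view: fingertips near (163,105) and (200,82) in the crop, barrel at (178,112), seemingly lower than or at the tips. I'll check that by projection.

```bash
python3 - <<'E'
from geo import *
p=json.load(open("p.json"))
def cr(Q): return ((proj("side",c2w(p,Q))-[270,100]+.5)*3.5).round(0).tolist()
print("tcp",cr([[.0697,.001,.178]]),"tips pad",cr([[.0697,y,z] for z in(.178,.185) for y in(.018,.031,-.016,-.030)]))
print("fp",cr([[.0706,0,.1893]]), "fp 165..",cr([[.0706,0,z] for z in (.17,.18,.2)]))
E
python3 - <<'E'
import cv2
im=cv2.imread("pics/side1.png")[100:145,295:345]
cv2.imwrite("pics/z1.png",cv2.resize(im,None,fx=12,fy=12,interpolation=cv2.INTER_CUBIC))
E
```

```text
tcp [[182.0, 128.0]] tips pad [[171.0, 139.0], [162.0, 149.0], [193.0, 116.0], [202.0, 107.0], [171.0, 131.0], [162.0, 140.0], [193.0, 108.0], [202.0, 98.0]]
fp [[182.0, 113.0]] fp 165.. [[182.0, 136.0], [182.0, 124.0], [182.0, 100.0]]
```

View pics/z1.png

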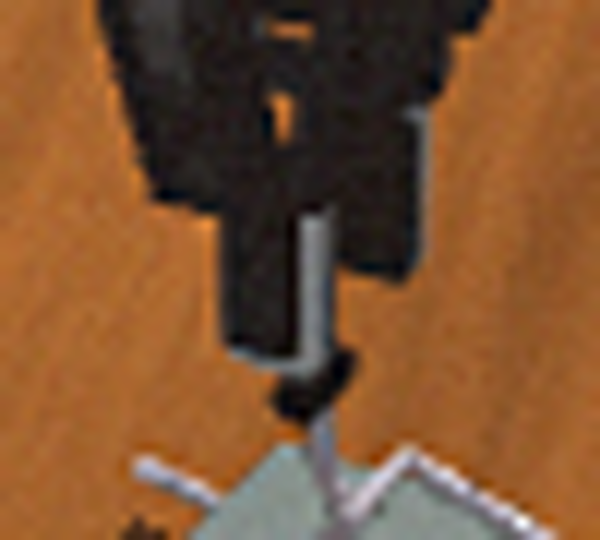

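The barrel at z1 (312,385) isn't covered by the nearer finger, whose bottom is at about (270,358). So the tips are higher than the reported TCP suggests. I'll go 13 mm deeper while watching the force, then check by image differencing.

Emit:
{"name": "play_rows", "arguments": {
  "motion": [0.03,-0.03,-0.15,0,0,0,40,0,0,-0.15,0,0,0,40,0,0,-0.13,0,0,0,40,0,0,0,0,0,0,40]
}}

```text
clock: 4.58
position: [0.5978, -0.0813, 0.1658]
orientation: [-0.0, 0.126, 0.992, -0.0]
force: [0.2, -0.3, 0.8]
width: 0.0342
finger_force: 0.0
```

```bash
python3 st.py
cat > tip.py <<'E'
from geo import *
from bench import get_image
import sys
a=cv2.imread("pics/side0.png");b=get_image("side");cv2.imwrite(f"pics/side_{sys.argv[1]}.png",b)
dark=(b.max(2)<60)
for r in range(112,150,1): print(r,"".join("#" if v else "." for v in dark[r,300:345]))
E
python3 tip.py 2
```

```text
clk 4.58 case xyz(mm) 71.2 0.3 165.8 | F 0.2 -0.3 0.8 | w 34.2 ff 0.0 tool y ang vs case y deg 0.06 tool z [-0.001  0.    -1.   ] ft [0.01 0.02 0.  ]
112 .....############..###########...............
113 .....############..#########.................
114 ......###########..##########................
115 ......###########..##########................
116 ......############.##########................
117 .......######################................
118 .......######################................
119 .......######################................
120 .......######################................
121 .........####################................
122 .............#######..#######................
123 .............#######..#######................
124 .............######...#######................
125 .............#######..#######................
126 .............######...#######................
127 .............######..........................
128 .............######...#......................
129 .............######...##.....................
130 .............#######..##.....................

[... 249 characters left out ...]

136 .............................................
137 .............................................
138 .............................................
139 .............................................
140 .............................................
141 .............................................
142 .............................................
143 .............................................
144 .............................................
145 .............................................
146 .............................................
147 .............................................
148 .........................................#...
149 .............................................
```

Emit:
{"name": "play_rows", "arguments": {
  "motion": [0,0,-0.1,0,0,0,40,0,0,-0.07,0,0,0,35,0,0,0,0,0,0,28,0,0,0,0,0,0,28]
}}

```text
clock: 5.12
position: [0.5981, -0.0814, 0.1612]
orientation: [0.0, 0.126, 0.992, -0.0]
force: [0.1, 0.2, -0.0]
width: 0.0238
finger_force: 0.0
```

```bash
python3 st.py;  python3 tip.py 3 | sed -n 8,28p
```

```text
clk 5.12 case xyz(mm) 71.6 0.4 161.2 | F 0.1 0.2 -0.0 | w 23.8 ff 0.0 tool y ang vs case y deg 0.06 tool z [-0. -0. -1.] ft [ 0.04  0.01 -0.01]
119 ........####################.................
120 ........####################.................
121 ........####################.................
122 ..........############.#####.................
123 ..............#######..#####.................
124 ..............######...#####.................
125 ..............######...#####.................
126 ..............######...#####.................
127 ..............#######..#####.................
128 ..............######...#####.................
129 ..............######...#####.................
130 ..............######...#.....................
131 ..............#######..#.....................
132 ..............#######........................
133 ...............######........................
134 .................###.........................
135 .............................................
136 .............................................
137 .............................................
138 .............................................
139 .............................................
```

Emit:
{"name": "play_rows", "arguments": {
  "motion": [0,0,0,0,0,0,22,0,0,0,0,0,0,18,0,0,0,0,0,0,14,0,0,0,0,0,0,14],
  "grip_force": 20
}}

```text
clock: 5.68
position: [0.5982, -0.0819, 0.1613]
orientation: [0.0, 0.126, 0.992, -0.0]
force: [-0.5, -4.0, -0.3]
width: 0.0169
finger_force: 19.5
```

```bash
python3 st.py;  python3 tip.py 4 | sed -n 8,28p
python3 - <<'E'
import cv2
b=cv2.imread("pics/side0.png").max(2)<70
for r in range(124,140): print(r,"".join("#" if v else "." for v in b[r,300:345]))
E
```

```text
clk 5.67 case xyz(mm) 71.8 -0.1 161.3 | F 0.5 -4.0 -0.3 | w 16.9 ff 19.5 tool y ang vs case y deg 0.06 tool z [ 0.    -0.001 -1.   ] ft [-0.62  0.08  0.02]
119 .........###################.................
120 .........##################..................
121 ..........##################.................
122 ..............#######...####.................
123 ...............######...####.................
124 ...............######...###..................
125 ...............######...###..................
126 ...............######...###..................
127 ...............######...###..................
128 ...............######...###..................
129 ...............######...###..................
130 ...............######...###..................
131 ...............######........................
132 ...............######........................
133 .................####........................
134 .............................................
135 .............................................
136 .............................................
137 ........................................
[... 205 characters left out ...]

126 .............................................
127 .............................................
128 .............................................
129 .....................###.....................
130 ....................####.....................
131 ...................#####.....................
132 ..................######.....................
133 ..................#####......................
134 ..................####.......................
135 ....................#........................
136 .............................................
137 .............................................
138 .............................................
139 .............................................
```

Gripped: 16.9 mm, 19.5 N. One look to judge the grip's depth.

Run:
```python
import cv2
im=cv2.imread("pics/side_4.png")[108:162,293:353]
cv2.imwrite("pics/z4.png",cv2.resize(im,None,fx=11,fy=11,interpolation=cv2.INTER_CUBIC))
```

```text
(no output)
```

View pics/z4.png

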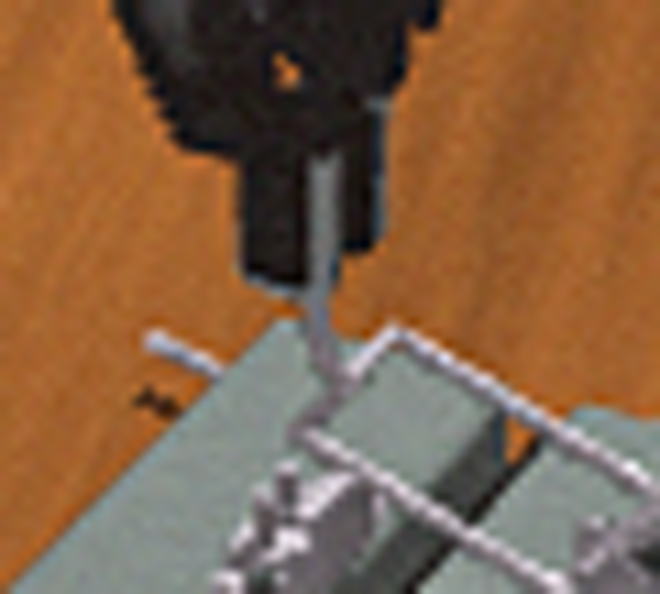

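Grip holds the barrel between the tips. Now I'll compute waypoints and project the keeper model for offsets -4.5/0/+4.5.

```bash
cat >> geo.py <<'E'
def solve(bx,bz,g=(1.,0.2)):
    def f(v): b=latch(*v)["bar"];return [(b[0]-bx)*1e3,(b[2]-bz)*1e3]
    r=least_squares(f,g,bounds=([0,-1.5],[2.3,1.5]));return r.x
OFF=np.array([.0012,0,-.028])
def tcp(bx,bz,g=(1.,.2)):
    a,b=solve(bx,bz,g);return (latch(a,b)["fp"]+OFF),a,b
E
python3 - <<'E'
from geo import *
p=json.load(open("p.json"))
for k in(-.0045,0,.0045):
    Q=[[.0715+k,.012,.1285],[.0715+k,-.012,.1285],[.0655+k-.003,.012,.1285],[.0655+k-.003,-.012,.1285],[.0795+k,.006,.127],[.0795+k,-.006,.127]]
    print(k,((proj("side",c2w(p,Q))-[293,108]+.5)*11).round(0).astype(int).tolist(), "top/o2:",((proj("top",c2w(p,Q))-[340,175]+.5)*6).round(0).astype(int).tolist())
g=(.86,.33)
for bx,bz in((.0614,.1607),(.0655,.152),(.070,.144),(.0753,.138),(.0753,.131),(.0753,.125),(.0753,.119),(.068,.119),(.071,.119)):
    t,a,b=tcp(bx,bz,g);g=(a,b);print(bx,bz,(t*1e3).round(1),round(a,2),round(b,2))
E
```

```text
-0.0045 [[308, 523], [355, 469], [343, 533], [390, 480], [289, 505], [313, 479]] top/o2: [[201, 139], [272, 157], [194, 165], [265, 184], [224, 120], [259, 129]]
0 [[290, 517], [338, 464], [325, 528], [372, 474], [272, 500], [296, 474]] top/o2: [[204, 125], [275, 144], [198, 152], [268, 170], [227, 107], [263, 116]]
0.0045 [[273, 512], [321, 459], [308, 523], [355, 469], [255, 495], [279, 468]] top/o2: [[208, 112], [278, 131], [201, 139], [272, 157], [231, 94], [266, 103]]
0.0614 0.1607 [ 71.9   0.  161.2] 0.86 0.33
0.0655 0.152 [ 79.7   0.  151. ] 0.97 0.2
0.07 0.144 [ 87.7   0.  141.1] 1.2 0.06
0.0753 0.138 [ 95.5   0.  133.2] 1.52 -0.04
0.0753 0.131 [ 97.5   0.  124.4] 1.56 -0.13
0.0753 0.125 [ 99.1   0.  116.7] 1.62 -0.21
0.0753 0.119 [100.6   0.  108.8] 1.71 -0.29
0.068 0.119 [ 92.7   0.  109.6] 1.23 -0.26
0.071 0.119 [ 96.1   0.  109.1] 1.45 -0.28
```

Emit:
{"name": "play_rows", "arguments": {
  "motion": [0.063,-0.021,-0.085,0,0,0,14,0.063,-0.021,-0.085,0,0,0,14,0.063,-0.021,-0.085,0,0,0,14,0.063,-0.021,-0.085,0,0,0,14,0,0,0,0,0,0,14]
}}

```text
clock: 6.35
position: [0.6048, -0.0837, 0.1502]
orientation: [-0.001, 0.126, 0.992, 0.0]
force: [-3.6, -3.2, -1.0]
width: 0.0165
finger_force: 19.5
```

```bash
python3 st.py;  python3 tip.py 5 | sed -n 12,32p
python3 - <<'E'
import cv2,numpy as np
from geo import *
p=json.load(open("p.json"))
b=cv2.imread("pics/side_5.png").astype(int);a=cv2.imread("pics/side_4.png").astype(int)
for n,im in(("now",b),("before",a)):
    print(n)
    sat=im.max(2)-im.min(2);br=(im.min(2)>120)&(sat<45)
    for r in range(130,168): print(r,"".join("#" if v else "." for v in br[r,310:365]))
for v in((.0614,.1607),(.0655,.152)): print(v,(proj("side",c2w(p,[[v[0],-.023,v[1]],[v[0],.023,v[1]]]))).round(1).tolist())
E
```

```text
clk 6.35 case xyz(mm) 78.7 -0.2 150.2 | F -2.7 -4.0 -1.0 | w 16.5 ff 19.5 tool y ang vs case y deg 0.06 tool z [-0.002  0.    -1.   ] ft [-0.47  0.7  -0.04]
123 ......###################....................
124 .......##################....................
125 .........###########.####....................
126 ............######...####....................
127 ............#######..####....................
128 ............######...####....................
129 ............#######..####....................
130 ............#######..####....................
131 ............#######..####....................
132 .............######..####....................
133 .............######..###.....................
134 ............#######..#.......................
135 .............######..........................
136 ..............#####..........................
137 .............................................
138 .............................................
139 .............................................
140 .............................................
141 .......................................
[... 4076 characters left out ...]
.
158 ####...##...............#...#######.##.#.....###.......
159 ####...................####...#######.......####.......
160 #####...#.............#######..####......#.#######.....
161 #####................#########...##........##########..
162 ####...##.................#####...###.......###########
163 #######.............#.........####..#.....#############
164 ########...........#########.....##.........###########
165 ....#.............###########...............#.#########
166 .................##########.#..............############
167 ................###########.................###########
(0.0614, 0.1607) [[328.9, 138.0], [320.5, 147.2]]
(0.0655, 0.152) [[327.4, 140.5], [319.0, 149.7]]
```

Emit:
{"name": "play_rows", "arguments": {
  "motion": [0.064,-0.02,-0.083,0,0,0,14,0.064,-0.02,-0.083,0,0,0,14,0.064,-0.02,-0.083,0,0,0,14,0.064,-0.02,-0.083,0,0,0,14,0.063,-0.016,-0.066,0,0,0,14,0.063,-0.016,-0.066,0,0,0,14,0.063,-0.016,-0.066,0,0,0,14,0.063,-0.016,-0.066,0,0,0,14,0,0,0,0,0,0,14]
}}

```text
clock: 7.52
position: [0.6185, -0.0874, 0.132]
orientation: [-0.002, 0.126, 0.992, 0.0]
force: [-5.6, -1.1, -0.7]
width: 0.0163
finger_force: 19.6
```

```bash
python3 st.py; python3 tip.py 6 >/dev/null
cat > show.py <<'E'
import cv2,sys
im=cv2.imread(f"pics/side_{sys.argv[1]}.png").astype(int)
sat=im.max(2)-im.min(2);br=(im.min(2)>118)&(sat<45);dk=im.max(2)<60
for r in range(int(sys.argv[2]),int(sys.argv[3])): print(r,"".join("#" if v else ("o" if d else ".") for v,d in zip(br[r,300:365],dk[r,300:365])))
E
python3 show.py 6 128 170;python3 - <<'E'
from geo import *
p=json.load(open("p.json"))
for v in((.0753,.138),): print(v,(proj("side",c2w(p,[[v[0],-.023,v[1]],[v[0],.023,v[1]]]))).round(1).tolist(),proj("side",c2w(p,[latch(1.52,0)["end"]])))
E
```

```text
clk 7.53 case xyz(mm) 92.9 -0.3 132.0 | F -5.2 -2.5 -0.7 | w 16.3 ff 19.6 tool y ang vs case y deg 0.06 tool z [-0.005  0.001 -1.   ] ft [-0.27  1.14  0.04]
128 .ooooooooooooooooooo.............................................
129 ..oooooooooooooooooo.............................................
130 ....ooooooooooo.oooo.............................................
131 .......oooooo...oooo.............................................
132 .......oooooo.#.oooo.............................................
133 .......oooooo...oooo.............................................
134 .......oooooo...ooo..............................................
135 .......oooooo...oooo.............................................
136 .......ooooooo..oooo.............................................
137 ........ooooo.#.oooo.............................................
138 ........ooooo...ooo.####.........................................
139 ......#.oooooo..oo########.............................##........
140 ........oooooo..o.############........................##.........
141 ..........ooo....############
[... 1375 characters left out ...]
..........#.o............oo##....o#...###.oo.#...##########.o
162 ###..........#....#.........oo.#####.o.#......o.......###########
163 #............###...#........o.#########.###.........#############
164 #...........##...##........oo##########.....#.......#############
165 ...........###.#####......oo###########...o........####.#########
166 ..........##....###......oo##########.#...oo......###############
167 .........######.........oo###########.............###.###########
168 ..........#####........oo##############...........###.###########
169 .........#######......oo.#############.o........#################
(0.0753, 0.138) [[323.9, 144.1], [315.5, 153.3]] [[346.64448691 138.73726134]]
```

```bash
cat >> geo.py <<'E'
def fromtcp(x,z,g=(1.3,-.05)):
    q=np.array([x,0,z])-OFF
    def f(v): b=latch(*v)["fp"];return [(b[0]-q[0])*1e3,(b[2]-q[2])*1e3]
    r=least_squares(f,g,bounds=([0,-1.5],[2.3,1.5]));L=latch(*r.x);return r.x,L
E
cat >> st.py <<'E'
v,L=fromtcp(xy[0],s["position"][2]);print("a,b",v.round(3),"bar",(L["bar"]*1e3).round(1),"err",np.linalg.norm(L["fp"]-(np.array([xy[0],0,s["position"][2]])-OFF)).round(4))
E
python3 st.py
python3 - <<'E'
from geo import *
p=json.load(open("p.json"))
for a in(1,1.1,1.2,1.3,1.4): 
  L=latch(a,0);e=L["end"]; print(a,proj("side",c2w(p,[e+[0,.015,0],e-[0,.015,0]])).round(1).tolist())
E
```

```text
clk 7.58 case xyz(mm) 93.0 -0.3 132.2 | F -6.0 -3.0 -1.9 | w 16.6 ff 19.6 tool y ang vs case y deg 0.06 tool z [-0.005  0.001 -1.   ] ft [-0.3   1.15 -0.07]
a,b [ 1.369 -0.044] bar [ 72.7   0.  137. ] err 0.0
1 [[356.6, 148.0], [361.7, 141.6]]
1.1 [[354.4, 146.4], [359.4, 140.1]]
1.2 [[352.0, 145.0], [357.1, 138.7]]
1.3 [[349.5, 143.7], [354.7, 137.5]]
1.4 [[347.0, 142.7], [352.2, 136.5]]
```

Emit:
{"name": "play_rows", "arguments": {
  "motion": [0.04,-0.012,-0.012,0,0,0,14,0.04,-0.012,-0.012,0,0,0,14,0.04,-0.012,-0.012,0,0,0,14,0.04,-0.012,-0.012,0,0,0,14,0,0,0,0,0,0,14],
  "grip_force": 30
}}

```text
clock: 8.2
position: [0.6239, -0.0889, 0.131]
orientation: [-0.002, 0.126, 0.992, 0.0]
force: [-5.2, -1.8, -1.5]
width: 0.0156
finger_force: 29.3
```

```bash
python3 st.py; python3 tip.py 7 >/dev/null; python3 show.py 7 134 170
```

```text
clk 8.20 case xyz(mm) 98.5 -0.4 131.0 | F -4.6 -3.0 -1.5 | w 15.6 ff 29.3 tool y ang vs case y deg 0.06 tool z [-0.003  0.001 -1.   ] ft [-0.24  1.09  0.05]
a,b [ 1.661 -0.07 ] bar [ 77.7   0.  136.3] err 0.0
134 ......ooooo...oooo...............................................
135 ......ooooo.#.oooo...............................................
136 ......ooooo...oooo...............................................
137 ......ooooo...oooo##...........................##................
138 ......oooooo..ooo#######......................###................
139 ......oooooo#.oo###########...................##.................
140 ......oooooo..o################..............##..................
141 .........oo....###################..........##...................
142 ................######################......#....................
143 ............##..#######################..........................
144 ...........##....#####.###############...........................
145 ..........####..#####.##..###########............................
146 .........#####...###.##..#....######..o........
[... 928 characters left out ...]

160 #...............o.#...........oo..#.#.....#..oooo....#######.oooo
161 #...........##..o............oo##....##.#.....oo.#...##########.o
162 ...........###..###.........oo.#####...###....o.......###########
163 ..........###.o.#..#........o.###########...........#############
164 .........###..#####........oo##########.....#.......#############
165 .........##...######......oo###########...o...#..######.#########
166 ........####....###......oo##########.#...oo....#################
167 .......########.........oo###########..........######.###########
168 .......########........oo##############........######.###########
169 .......#########......oo.#############.o.......##################
```

```bash
sed -i 's/OFF=np.array(\[.0012/OFF=np.array([.0036/' geo.py; python3 st.py
```

```text
clk 8.25 case xyz(mm) 98.5 -0.4 131.0 | F -5.1 -2.0 -0.8 | w 16.0 ff 29.3 tool y ang vs case y deg 0.06 tool z [-0.003  0.001 -1.   ] ft [-0.23  1.08  0.07]
a,b [ 1.532 -0.065] bar [ 75.4   0.  136.3] err 0.0
```

Emit:
{"name": "play_rows", "arguments": {
  "motion": [0.008,-0.002,-0.043,0,0,0,14,0.008,-0.002,-0.043,0,0,0,14,0.008,-0.002,-0.043,0,0,0,14,0.008,-0.002,-0.043,0,0,0,14,0,0,0,0,0,0,14]
}}

```text
clock: 8.88
position: [0.6257, -0.0894, 0.1262]
orientation: [-0.001, 0.126, 0.992, 0.0]
force: [-5.1, -2.5, 0.0]
width: 0.0163
finger_force: 29.3
```

```bash
python3 st.py
```

```text
clk 8.88 case xyz(mm) 100.4 -0.5 126.2 | F -4.3 -3.7 0.0 | w 16.3 ff 29.3 tool y ang vs case y deg 0.06 tool z [-0.002  0.001 -1.   ] ft [-0.25  0.97 -0.04]
a,b [ 1.593 -0.116] bar [ 76.1   0.  132.4] err 0.0
```

Emit:
{"name": "play_rows", "arguments": {
  "motion": [0.008,-0.002,-0.043,0,0,0,14,0.008,-0.002,-0.043,0,0,0,14,0,0,0,0,0,0,14]
}}

```text
clock: 9.25
position: [0.6268, -0.0897, 0.1238]
orientation: [-0.0, 0.126, 0.992, 0.0]
force: [-5.5, -1.9, -0.1]
width: 0.0154
finger_force: 29.3
```

```bash
python3 st.py
```

```text
clk 9.25 case xyz(mm) 101.5 -0.5 123.8 | F -4.9 -3.2 -0.1 | w 15.4 ff 29.3 tool y ang vs case y deg 0.06 tool z [-0.001  0.    -1.   ] ft [-0.18  0.87  0.04]
a,b [ 1.641 -0.141] bar [ 76.7   0.  130.6] err 0.0
```

Emit:
{"name": "play_rows", "arguments": {
  "motion": [0,0,-0.043,0,0,0,14,0,0,-0.043,0,0,0,14,0,0,0,0,0,0,14]
}}

```text
clock: 9.62
position: [0.6275, -0.09, 0.1215]
orientation: [0.0, 0.126, 0.992, 0.0]
force: [-4.0, -1.1, 1.2]
width: 0.0156
finger_force: 29.4
```

```bash
python3 st.py
```

```text
clk 9.62 case xyz(mm) 102.2 -0.6 121.5 | F -3.6 -2.0 1.2 | w 15.6 ff 29.4 tool y ang vs case y deg 0.06 tool z [ 0.001 -0.    -1.   ] ft [-0.16  0.75 -0.02]
a,b [ 1.667 -0.164] bar [ 76.9   0.  128.8] err 0.0
```

Emit:
{"name": "play_rows", "arguments": {
  "motion": [0,0,-0.043,0,0,0,14,0,0,-0.043,0,0,0,14,0,0,0,0,0,0,14]
}}

```text
clock: 10.0
position: [0.628, -0.0901, 0.1196]
orientation: [0.001, 0.126, 0.992, -0.0]
force: [-4.4, -0.1, 4.9]
width: 0.0159
finger_force: 30.9
```

```bash
python3 st.py; python3 tip.py 8 >/dev/null; python3 show.py 8 134 170
```

```text
clk 10.00 case xyz(mm) 102.7 -0.6 119.6 | F -4.3 -1.2 4.9 | w 15.9 ff 30.9 tool y ang vs case y deg 0.06 tool z [ 0.002 -0.    -1.   ] ft [-0.12  0.84 -0.01]
a,b [ 1.691 -0.184] bar [ 77.    0.  127.3] err 0.0
134 ...ooooooo...ooo.................................................
135 ....oooooo...ooo.................................................
136 ....oooooo...ooo.............................##..................
137 ....oooooo...ooo..###.......................##...................
138 ....oooooo...ooo.#######...................###...................
139 .....ooooo...ooo.##########................##....................
140 ....oooooo...ooo.##############...........##.....................
141 ....oooooo...ooo#################........##......................
142 ....oooooo...oo#######################...........................
143 .....ooooo...o.########################..........................
144 ......oooo....########################...........................
145 ...............#######################.........##................
146 .............#.######################.........
[... 929 characters left out ...]

160 ............###.o.#...........oo.........#....ooo....#######.oooo
161 ..........####..o............oo####....#...oo.oo.....##########.o
162 .........#####..###..........o.#####.o........o.......###########
163 .........####..##..#........o.##########............#############
164 ........####..#####........o.##########.....###..#..#############
165 .......######....###......oo###########...o...#.#######.#########
166 ........########..#......oo############...oo....#################
167 .......#########........oo###########..........##################
168 ......###########.......o##############........######.###########
169 .....###########......ooo.############.........##################
```

Contact felt: 4.9 N at bar x≈76, z≈128. From the earlier picture (studs near (285,480) in z4) the keeper seems to be set slightly toward +x, so I'm probably on the lip. I'll ease off and feel forward.

Emit:
{"name": "play_rows", "arguments": {
  "motion": [0,0,0.06,0,0,0,14,0.03,-0.008,0,0,0,0,14,0.03,-0.008,0,0,0,0,14,0,0,-0.03,0,0,0,14,0,0,-0.03,0,0,0,14,0,0,0,0,0,0,14]
}}

```text
clock: 10.8
position: [0.6279, -0.0901, 0.1185]
orientation: [-0.001, 0.126, 0.992, 0.0]
force: [-5.0, -0.5, 3.0]
width: 0.016
finger_force: 30.6
```

```bash
python3 st.py
```

```text
clk 10.80 case xyz(mm) 102.6 -0.6 118.5 | F -4.7 -1.8 3.0 | w 16.0 ff 30.6 tool y ang vs case y deg 0.06 tool z [-0.002  0.001 -1.   ] ft [ 0.01  1.15 -0.04]
a,b [ 1.68  -0.195] bar [ 76.7   0.  126.4] err 0.0
```

Emit:
{"name": "play_rows", "arguments": {
  "motion": [0.03,-0.008,0,0,0,0,14,0,0,-0.03,0,0,0,14,0,0,0,0,0,0,14]
}}

```text
clock: 11.18
position: [0.628, -0.0902, 0.1172]
orientation: [-0.002, 0.126, 0.992, 0.0]
force: [-6.6, 0.5, 2.9]
width: 0.0158
finger_force: 30.5
```

```bash
python3 st.py
```

```text
clk 11.18 case xyz(mm) 102.7 -0.6 117.2 | F -6.5 -1.2 2.9 | w 15.8 ff 30.5 tool y ang vs case y deg 0.06 tool z [-0.004  0.001 -1.   ] ft [ 0.06  1.3  -0.06]
a,b [ 1.684 -0.208] bar [ 76.6   0.  125.4] err 0.0
```

Emit:
{"name": "play_rows", "arguments": {
  "motion": [0.02,-0.005,-0.03,0,0,0,14,0,0,0,0,0,0,14]
}}

```text
clock: 11.42
position: [0.6288, -0.0904, 0.116]
orientation: [-0.002, 0.126, 0.992, 0.0]
force: [-4.9, 0.6, -0.7]
width: 0.0161
finger_force: 30.6
```

```bash
python3 st.py; python3 tip.py 9 >/dev/null; python3 show.py 9 134 166
```

```text
clk 11.43 case xyz(mm) 103.6 -0.7 116.0 | F -4.9 -0.6 -0.7 | w 16.1 ff 30.6 tool y ang vs case y deg 0.06 tool z [-0.003  0.001 -1.   ] ft [ 0.04  0.99 -0.04]
a,b [ 1.732 -0.22 ] bar [ 77.2   0.  124.5] err 0.0
134 oooooooooooooooo.................................................
135 ..oooooooo..oooo.................................................
136 ....oooooo..oooo.............................##..................
137 ....oooooo..oooo..##........................##...................
138 ....oooooo..oooo.######....................###...................
139 ....oooooo..oooo.##########................##....................
140 ....oooooo#.oooo.##############...........##.....................
141 ....oooooo#.oooo.################........##......................
142 ....oooooo..ooo.######################...#.......................
143 ....oooooo..ooo########################..........................
144 ....oooooo..ooo#######################...........................
145 ......oooo..oo#######################..........##................
146 ............o#.######################........
[... 650 characters left out ...]

156 ####.......###.##...#.............oo#####..........#########.oo..
157 #...........###########......oo..oo######......o....#######.oo..o
158 #................#...###########..########..o...o....#####..o.ooo
159 ............o#............##.#########...#....ooo.....####ooooo..
160 ...........####.o.#........o.........#...##..#.oo....#######.oooo
161 ..........####..o............oo#####o......oo#oo......#########.o
162 .........#####..####.........o.######....#....o......############
163 ........#####...#..........oo.#########.............#############
164 .......######...###........oo##########.....###..#..#############
165 ........######....##......oo###########...o.....#######.#########
```

Force dropped while descending, so the bar is entering the gap. Continuing down gently.

Emit:
{"name": "play_rows", "arguments": {
  "motion": [0.005,0,-0.04,0,0,0,14,0.005,0,-0.04,0,0,0,14,0,0,0,0,0,0,14]
}}

```text
clock: 11.85
position: [0.6293, -0.0905, 0.1138]
orientation: [-0.002, 0.126, 0.992, 0.0]
force: [-5.2, 0.7, 1.9]
width: 0.016
finger_force: 30.9
```

```bash
python3 st.py
```

```text
clk 11.85 case xyz(mm) 104.0 -0.6 113.8 | F -5.2 -0.6 1.9 | w 16.0 ff 30.9 tool y ang vs case y deg 0.06 tool z [-0.003  0.001 -1.   ] ft [ 0.04  1.09 -0.04]
a,b [ 1.754 -0.242] bar [ 77.2   0.  122.8] err 0.0
```

Emit:
{"name": "play_rows", "arguments": {
  "motion": [0.005,0,-0.04,0,0,0,14,0.005,0,-0.04,0,0,0,14,0,0,0,0,0,0,14]
}}

```text
clock: 12.22
position: [0.6297, -0.0906, 0.1115]
orientation: [-0.001, 0.126, 0.992, 0.0]
force: [-5.2, -0.3, 1.2]
width: 0.016
finger_force: 30.9
```

```bash
python3 st.py
```

```text
clk 12.22 case xyz(mm) 104.5 -0.6 111.5 | F -5.0 -1.5 1.2 | w 16.0 ff 30.9 tool y ang vs case y deg 0.06 tool z [-0.003  0.001 -1.   ] ft [-0.03  1.07 -0.04]
a,b [ 1.782 -0.265] bar [ 77.2   0.  121.1] err 0.0
```

Emit:
{"name": "play_rows", "arguments": {
  "motion": [0.005,0,-0.04,0,0,0,14,0.005,0,-0.04,0,0,0,14,0,0,0,0,0,0,14]
}}

```text
clock: 12.6
position: [0.6306, -0.0908, 0.1093]
orientation: [-0.001, 0.126, 0.992, -0.0]
force: [-5.5, -1.3, 0.3]
width: 0.016
finger_force: 31.0
```

```bash
python3 st.py
```

```text
clk 12.60 case xyz(mm) 105.4 -0.6 109.3 | F -5.0 -2.6 0.3 | w 16.0 ff 31.0 tool y ang vs case y deg 0.06 tool z [-0.002  0.    -1.   ] ft [-0.01  0.99 -0.02]
a,b [ 1.838 -0.287] bar [ 77.8   0.  119.3] err 0.0
```

Emit:
{"name": "play_rows", "arguments": {
  "motion": [0.005,0,-0.04,0,0,0,14,0,0,0,0,0,0,14]
}}

```text
clock: 12.85
position: [0.6308, -0.0908, 0.1082]
orientation: [-0.001, 0.126, 0.992, -0.0]
force: [-4.7, -1.2, 1.1]
width: 0.0156
finger_force: 31.1
```

```bash
python3 st.py; python3 tip.py 10 >/dev/null; python3 show.py 10 134 166
```

```text
clk 12.85 case xyz(mm) 105.7 -0.6 108.2 | F -4.2 -2.3 1.1 | w 15.6 ff 31.1 tool y ang vs case y deg 0.06 tool z [-0.001  0.    -1.   ] ft [-0.11  0.97 -0.02]
a,b [ 1.854 -0.298] bar [ 77.8   0.  118.5] err 0.0
134 ooooooooooooooo..................................................
135 ooooooooooooooo..................................................
136 ooooooooooooooo............................##....................
137 ooooooooooo.ooo...##......................##.....................
138 ...oooooo...ooo..#######.................###.....................
139 ...oooooo...ooo.##########...............##......................
140 ...oooooo..oooo.###############.........##.......................
141 ...oooooo...ooo.#################......##....#...................
142 ...oooooo...ooo.#####################............................
143 ...oooooo...ooo.######################...........................
144 ...oooooo...ooo.######################...........................
145 ...oooooo...ooo#######################........###................
146 ...oooooo...oo.######################.........
[... 649 characters left out ...]

156 ##..........###..##.#.............o.#####...#.....##########.oo..
157 #...........#.#.##.##............oo#####......o.....#######.oo..o
158 #..............###o.......o..ooooo#######.......o....#####.oo.ooo
159 ...........###.######################...##.....oo.....####ooo.o..
160 .........######...#.......#.#...........##....ooo....#######.oooo
161 ........o######.oo........oo.oo.#..........o..oo.....##########.o
162 .......#######..###..........o.########.......o.......###########
163 ........#####...#..#........o.#########.............#############
164 ........######....#........o.##########.....###..#..#############
165 .......##########..#......oo###########...o....########.#########
```

Emit:
{"name": "play_rows", "arguments": {
  "motion": [0,0,-0.04,0,0,0,14,0,0,-0.02,0,0,0,14,0,0,0,0,0,0,14]
}}

```text
clock: 13.28
position: [0.631, -0.0909, 0.1069]
orientation: [-0.0, 0.126, 0.992, -0.0]
force: [-6.4, -1.4, 4.2]
width: 0.0159
finger_force: 31.4
```

```bash
python3 st.py
```

```text
clk 13.28 case xyz(mm) 105.9 -0.6 106.9 | F -5.8 -2.9 4.2 | w 15.9 ff 31.4 tool y ang vs case y deg 0.06 tool z [-0.001 -0.    -1.   ] ft [-0.06  1.13 -0.03]
a,b [ 1.87 -0.31] bar [ 77.8   0.  117.5] err 0.0
```

Floor felt at bar z=117.5 as predicted. Lifting ~1.5 mm and drawing back under the lip.

Emit:
{"name": "play_rows", "arguments": {
  "motion": [0,0,0.06,0,0,0,14,-0.035,0.009,0.003,0,0,0,14,-0.035,0.009,0.003,0,0,0,14,-0.035,0.009,0.003,0,0,0,14,0,0,0,0,0,0,14]
}}

```text
clock: 13.9
position: [0.6305, -0.0908, 0.1098]
orientation: [0.002, 0.126, 0.992, -0.0]
force: [3.1, -3.2, 0.1]
width: 0.0156
finger_force: 31.1
```

```bash
python3 st.py
```

```text
clk 13.90 case xyz(mm) 105.3 -0.6 109.8 | F 3.8 -2.3 0.1 | w 15.6 ff 31.1 tool y ang vs case y deg 0.05 tool z [ 0.004 -0.001 -1.   ] ft [-0.5  -0.42 -0.03]
a,b [ 1.832 -0.281] bar [ 77.8   0.  119.8] err 0.0
```

Emit:
{"name": "play_rows", "arguments": {
  "motion": [-0.035,0.009,0.003,0,0,0,14,-0.035,0.009,0.003,0,0,0,14,0,0,0,0,0,0,14]
}}

```text
clock: 14.28
position: [0.6288, -0.0903, 0.1103]
orientation: [0.003, 0.126, 0.992, -0.0]
force: [4.9, -2.8, 0.7]
width: 0.016
finger_force: 31.2
```

```bash
python3 st.py
```

```text
clk 14.28 case xyz(mm) 103.6 -0.6 110.3 | F 5.4 -1.5 0.7 | w 16.0 ff 31.2 tool y ang vs case y deg 0.05 tool z [ 0.005 -0.001 -1.   ] ft [-0.55 -0.64 -0.  ]
a,b [ 1.732 -0.277] bar [ 76.1   0.  120.1] err 0.0
```

Emit:
{"name": "play_rows", "arguments": {
  "motion": [-0.035,0.009,0,0,0,0,14,-0.035,0.009,0,0,0,0,14,0,0,0,0,0,0,14]
}}

```text
clock: 14.65
position: [0.6266, -0.0897, 0.1103]
orientation: [0.002, 0.126, 0.992, -0.0]
force: [4.5, -3.3, 0.9]
width: 0.0159
finger_force: 31.2
```

```bash
python3 st.py
```

```text
clk 14.65 case xyz(mm) 101.2 -0.5 110.3 | F 5.2 -2.0 0.9 | w 15.9 ff 31.2 tool y ang vs case y deg 0.06 tool z [ 0.005 -0.001 -1.   ] ft [-0.53 -0.57 -0.03]
a,b [ 1.602 -0.275] bar [ 73.8   0.  120. ] err 0.0
```

Emit:
{"name": "play_rows", "arguments": {
  "motion": [-0.035,0.009,0,0,0,0,14,-0.035,0.009,0,0,0,0,14,0,0,0,0,0,0,14]
}}

```text
clock: 15.02
position: [0.6244, -0.0891, 0.1102]
orientation: [0.002, 0.126, 0.992, -0.0]
force: [3.5, -3.3, 0.9]
width: 0.0161
finger_force: 31.2
```

```bash
python3 st.py
```

```text
clk 15.03 case xyz(mm) 99.0 -0.5 110.2 | F 4.3 -2.3 0.9 | w 16.1 ff 31.2 tool y ang vs case y deg 0.06 tool z [ 0.005 -0.001 -1.   ] ft [-0.51 -0.59 -0.03]
a,b [ 1.472 -0.269] bar [ 71.7   0.  119.9] err 0.0
```

Emit:
{"name": "play_rows", "arguments": {
  "motion": [-0.035,0.009,0,0,0,0,14,0,0,0,0,0,0,14]
}}

```text
clock: 15.28
position: [0.6233, -0.0888, 0.1102]
orientation: [0.002, 0.126, 0.992, -0.0]
force: [4.0, -2.6, 1.0]
width: 0.0159
finger_force: 31.2
```

```bash
python3 st.py
```

```text
clk 15.28 case xyz(mm) 97.9 -0.5 110.2 | F 4.5 -1.6 1.0 | w 15.9 ff 31.2 tool y ang vs case y deg 0.06 tool z [ 0.005 -0.001 -1.   ] ft [-0.52 -0.54  0.01]
a,b [ 1.405 -0.265] bar [ 70.6   0.  119.8] err 0.0
```

Emit:
{"name": "play_rows", "arguments": {
  "motion": [-0.035,0.009,0,0,0,0,14,0,0,0,0,0,0,14]
}}

```text
clock: 15.52
position: [0.6223, -0.0886, 0.1102]
orientation: [0.002, 0.126, 0.992, -0.0]
force: [4.6, -3.7, 1.5]
width: 0.0156
finger_force: 31.2
```

```bash
python3 st.py
```

```text
clk 15.53 case xyz(mm) 96.8 -0.5 110.2 | F 5.4 -2.4 1.5 | w 15.6 ff 31.2 tool y ang vs case y deg 0.05 tool z [ 0.005 -0.001 -1.   ] ft [-0.5  -0.61 -0.08]
a,b [ 1.339 -0.261] bar [ 69.6   0.  119.7] err 0.0
```

Emit:
{"name": "play_rows", "arguments": {
  "motion": [-0.035,0.009,0,0,0,0,14,0,0,0,0,0,0,14]
}}

```text
clock: 15.78
position: [0.6214, -0.0883, 0.1103]
orientation: [0.003, 0.126, 0.992, -0.0]
force: [5.5, -4.0, 0.8]
width: 0.0157
finger_force: 31.2
```

```bash
python3 st.py; python3 tip.py 11 >/dev/null; python3 show.py 11 134 166
```

```text
clk 15.78 case xyz(mm) 95.9 -0.5 110.3 | F 6.3 -2.5 0.8 | w 15.7 ff 31.2 tool y ang vs case y deg 0.06 tool z [ 0.005 -0.001 -1.   ] ft [-0.52 -0.62 -0.04]
a,b [ 1.281 -0.255] bar [ 68.8   0.  119.6] err 0.0
134 ooooooooooooooooooo..............................................
135 ooooooooooooooooooo..............................................
136 .oooooooooooooooooo..............................................
137 ..ooooooooooooooooo..............................................
138 .....o.oooooo..oooo#####.........................................
139 .......oooooo..oooo#######.......................................
140 .......oooooo..oooo.###########..................................
141 .......oooooo..oooo###############.......................##......
142 .......oooooo..oooo.##################..................##.......
143 .......oooooo..oooo####################................##........
144 ......ooooooo#.oooo.##################................##.........
145 .......oooooo..ooo.##################........###.....##..........
146 .......oooooo..ooo###################.......####
[... 647 characters left out ...]

156 ########.....##...................o.##########.#...o..######.oo..
157 #####............................o.##########...#.oo.######.oo..o
158 #####............###............oo.##########....#...#####.oooooo
159 ####..............####.....oooooo.....######..........####ooo.o..
160 ###...........#...#############.####.o..###..........#######.oooo
161 ##...........##.o..........#################..ooo....##########.o
162 ............##...#...........o.............##.ooo.....###########
163 ...........o#####..#.......oo.#######....##...o.....#############
164 ..........######..#........oo##########.....#........############
165 ...........######..#......oo###########...o.........###.#########
```

Emit:
{"name": "play_rows", "arguments": {
  "motion": [-0.03,0.008,0,0,0,0,14,0,0,0,0,0,0,14]
}}

```text
clock: 16.08
position: [0.6213, -0.0883, 0.1104]
orientation: [0.003, 0.126, 0.992, -0.0]
force: [5.0, -3.3, 0.6]
width: 0.0158
finger_force: 31.1
```

```bash
python3 st.py
```

```text
clk 16.07 case xyz(mm) 95.7 -0.5 110.4 | F 5.7 -1.9 0.6 | w 15.8 ff 31.1 tool y ang vs case y deg 0.05 tool z [ 0.006 -0.002 -1.   ] ft [-0.58 -0.91 -0.03]
a,b [ 1.273 -0.253] bar [ 68.7   0.  119.7] err 0.0
```

Emit:
{"name": "play_rows", "arguments": {
  "motion": [-0.02,0.005,0,0,0,0,14,0,0,0,0,0,0,14]
}}

```text
clock: 16.32
position: [0.6212, -0.0883, 0.1105]
orientation: [0.004, 0.126, 0.992, -0.0]
force: [6.8, -3.5, 0.2]
width: 0.0154
finger_force: 31.1
```

```bash
python3 st.py
```

```text
clk 16.32 case xyz(mm) 95.7 -0.5 110.5 | F 7.4 -1.7 0.2 | w 15.4 ff 31.1 tool y ang vs case y deg 0.05 tool z [ 0.007 -0.002 -1.   ] ft [-0.65 -1.06 -0.04]
a,b [ 1.27  -0.252] bar [ 68.7   0.  119.8] err 0.0
```

The loop bears on the hook: motion stopped, Fx is rising. Easing off, opening and lifting clear.

Emit:
{"name": "play_rows", "arguments": {
  "motion": [0.03,-0.008,0,0,0,0,14,0,0,0,0,0,0,25,0,0,0,0,0,0,40,0,0,0,0,0,0,40,0,0,0.3,0,0,0,40,0,0,0.8,0,0,0,40,0,0,1,0,0,0,40,0,0,1,0,0,0,40,0,0,0.6,0,0,0,20,0,0,0,0,0,0,0]
}}

```text
clock: 17.58
position: [0.6195, -0.0878, 0.2222]
orientation: [0.002, 0.126, 0.992, -0.0]
force: [0.9, -0.4, 0.2]
width: 0.0007
finger_force: 0.0
```

```bash
python3 st.py; python3 tip.py 12 >/dev/null; python3 show.py 12 126 166
python3 - <<'E'
from geo import *
p=json.load(open("p.json"))
for a in(1,1.1,1.2): 
  L=latch(a,0);e=L["end"];print(a,L["P"],e,proj("side",c2w(p,[e+[0,.015,0],e-[0,.015,0]])).round(1).tolist())
L=latch(1.12,-.25);print(L, proj("side",c2w(p,[L["fp"]])))
E
```

```text
clk 17.57 case xyz(mm) 94.0 -0.4 222.2 | F 0.9 -0.2 0.2 | w 0.7 ff 0.0 tool y ang vs case y deg 0.06 tool z [ 0.004 -0.001 -1.   ] ft [-0.06  0.06 -0.04]
a,b [2.3   0.696] bar [ 70.3   0.  190.9] err 0.0364
126 .................................................................
127 .................................................................
128 .................................................................
129 .................................................................
130 .................................................................
131 .................................................................
132 .................................................................
133 .................................................................
134 .................................................................
135 .................................................................
136 .................................................................
137 ..................##.............................................
138 .......#.........######..........................
[... 1923 characters left out ...]
0.          0.13679346] [-0.02965009  0.          0.18220758] [[356.6, 148.0], [361.7, 141.6]]
1.1 [-0.01132157  0.          0.13799364] [-0.0236909   0.          0.18487685] [[354.4, 146.4], [359.4, 140.1]]
1.2 [-0.00986798  0.          0.139054  ] [-0.017495    0.          0.18693787] [[352.0, 145.0], [357.1, 138.7]]
{'H': array([0.   , 0.   , 0.124]), 'end': array([-0.02246871,  0.        ,  0.18533846]), 'P': array([-0.01103946,  0.        ,  0.13821726]), 'bar': array([0.06647354, 0.        , 0.11842494]), 'fp': array([0.08985166, 0.        , 0.13722557]), 'd': array([-0.43568245,  0.        ,  0.90010044]), 'n': array([0.90010044, 0.        , 0.43568245])} [[314.71248022 147.36777334]]
```

Released. The barrel is at (314.5,147), exactly where the hooked model puts it (314.7,147.4). Next, the tip position relative to the TCP for the lever push.

```bash
python3 show.py 12 84 122
python3 - <<'E'
from geo import *
p=json.load(open("p.json"))
print([ (z,proj("side",c2w(p,[[.094,0,z]])).round(1).tolist(), proj("side",c2w(p,[[.094,.0145,z]])).round(1).tolist()) for z in(.222,.232,.242,.252)])
E
```

```text
84 oooooooooooooooooooooooo.........................................
85 oooooooooooooooooooooooo.........................................
86 ooooooooooooooooooooo............................................
87 ooooooooooooooooooooo............................................
88 ooooooooooooooooooooo............................................
89 ooooooooooooooooooooo............................................
90 oooooooooooooooooooo.............................................
91 .oooooooooooooooooo..............................................
92 ..ooooooooooooooo................................................
93 ..ooooooooooooooo................................................
94 .......ooooooooo.o...............................................
95 ........oooooo...o...............................................
96 ........oooooo...o...............................................
97 ........oooooo...o...............................................
98 ........oooooo...o...............................................
99 ........oooooo...o............................................
[... 1024 characters left out ...]
.............................
115 .................................................................
116 .................................................................
117 .................................................................
118 .................................................................
119 .................................................................
120 .................................................................
121 .................................................................
[(0.222, [[313.0, 117.7]], [[310.1, 120.4]]), (0.232, [[312.9, 114.0]], [[310.0, 116.7]]), (0.242, [[312.9, 110.3]], [[310.0, 113.0]]), (0.252, [[312.8, 106.5]], [[309.9, 109.2]])]
```

Tips show about 28–35 mm above the reported TCP (row 107 vs 118 predicted), so I'll plan for both cases and let contact decide. Moving in front of the lever.

Emit:
{"name": "play_rows", "arguments": {
  "motion": [-0.6,0.155,-0.2,0,0,0,0,-0.6,0.155,-0.2,0,0,0,0,-0.6,0.155,-0.2,0,0,0,0,-0.6,0.155,-0.2,0,0,0,0,0,0,-0.6,0,0,0,0,0,0,-0.6,0,0,0,0,0,0,-0.6,0,0,0,0,0,0,0,0,0,0,0]
}}

```text
clock: 18.62
position: [0.544, -0.0684, 0.1397]
orientation: [-0.003, 0.126, 0.992, 0.0]
force: [-0.8, -0.8, -0.0]
width: -0.0003
finger_force: 0.0
```

```bash
python3 st.py; python3 tip.py 13 >/dev/null; python3 show.py 13 122 160
```

```text
clk 18.62 case xyz(mm) 16.0 -0.5 139.7 | F -0.5 -0.9 -0.0 | w -0.3 ff 0.0 tool y ang vs case y deg 0.06 tool z [-0.005  0.001 -1.   ] ft [-0.02  0.01  0.03]
a,b [0.    0.767] bar [ 40.    0.  175.8] err 0.0447
122 ...........................ooo....ooooooooooooooooooo............
123 ...........................ooo....ooooo.ooooooooooooo............
124 ...........................ooo...ooooooooooooooooooo.............
125 ...........................ooo.o.ooooooooooooooooo...............
126 ............................oooooooooooooooooooooo...............
127 ............................oooooooooooooooooooooo...............
128 .............................oooooooooooooooooooo................
129 ..............................ooooooooooooooooooo................
130 ..............................ooooooooooooooooooo................
131 ...............................oooooooooooooooo..................
132 ................................ooooooooooooooo..................
133 ................................ooooooooooooooo..................
134 .....................................ooooooooo
[... 1069 characters left out ...]

150 .....#######.....#################...oooo#########....###########
151 ....############..#.#######.....##################...###########.
152 ...##############.########...........#........###.....#########.o
153 ..################.######..####.....oo##................######.o.
154 .###############...#####...###.....oo.#########........#######..o
155 ################....###....##.....oo.##########....ooo.#####..ooo
156 ###############...................o.#########..#...o..######.ooo.
157 ############.....................o.##########...#.oo.######.oo..o
158 ##########......####............oo.##########....#.o.#####..o.oo.
159 #########.........##..#....ooo.oo.....######..........####ooooo..
```

Emit:
{"name": "play_rows", "arguments": {
  "motion": [-0.065,0.017,0,0,0,0,0,-0.065,0.017,0,0,0,0,0,-0.065,0.017,0,0,0,0,0,-0.065,0.017,0,0,0,0,0,-0.065,0.017,0,0,0,0,0,0,0,0,0,0,0,0]
}}

```text
clock: 19.42
position: [0.5363, -0.0663, 0.142]
orientation: [-0.0, 0.126, 0.992, -0.0]
force: [-0.7, -0.7, -0.4]
width: 0.0002
finger_force: 0.0
```

```bash
python3 st.py|head -1
python3 - <<'E'
from geo import *
p=json.load(open("p.json"))
print([(z,proj("side",c2w(p,[[.005,.0145,z],[.027,.0145,z]])).round(1).tolist()) for z in(.14,.16,.17,.18)])
E
```

```text
clk 19.43 case xyz(mm) 8.0 -0.5 142.0 | F -0.5 -0.8 -0.4 | w 0.2 ff 0.0 tool y ang vs case y deg 0.06 tool z [-0. -0. -1.] ft [0.04 0.05 0.01]
[(0.14, [[342.5, 158.5], [334.4, 156.1]]), (0.16, [[342.9, 151.8], [334.6, 149.4]]), (0.17, [[343.0, 148.3], [334.8, 145.9]]), (0.18, [[343.2, 144.8], [334.9, 142.4]])]
```

Emit:
{"name": "play_rows", "arguments": {
  "motion": [-0.065,0.017,0,0,0,0,0,-0.065,0.017,0,0,0,0,0,-0.065,0.017,0,0,0,0,0,0,0,0,0,0,0,0]
}}

```text
clock: 19.92
position: [0.5305, -0.0648, 0.142]
orientation: [-0.0, 0.126, 0.992, -0.0]
force: [0.0, 0.3, 0.1]
width: 0.0003
finger_force: 0.0
```

```bash
python3 st.py|head -1
```

```text
clk 19.93 case xyz(mm) 2.0 -0.5 142.0 | F -0.1 0.3 0.1 | w 0.3 ff 0.0 tool y ang vs case y deg 0.06 tool z [-0. -0. -1.] ft [-0.01 -0.03 -0.02]
```

Emit:
{"name": "play_rows", "arguments": {
  "motion": [-0.065,0.017,0,0,0,0,0,-0.065,0.017,0,0,0,0,0,0,0,0,0,0,0,0]
}}

```text
clock: 20.3
position: [0.5266, -0.0638, 0.142]
orientation: [-0.0, 0.126, 0.992, -0.0]
force: [0.4, 0.6, 0.2]
width: 0.0
finger_force: 0.0
```

```bash
python3 st.py|head -1; python3 tip.py 14 >/dev/null; python3 show.py 14 134 152
```

```text
clk 20.30 case xyz(mm) -2.1 -0.4 142.0 | F 0.2 0.7 0.2 | w 0.0 ff 0.0 tool y ang vs case y deg 0.06 tool z [-0. -0. -1.] ft [0.01 0.01 0.  ]
134 ........................................oooooooooooooo...........
135 ...........................................ooooooooooo...........
136 .............................................oooooo..o...........
137 ..................##.........................oooooo..o...........
138 .......#.........#######....................ooooooo..o...........
139 ......####......###########.................ooooooo..o...........
140 ..........##...################.............ooooooo..o...........
141 ...........#######################..........ooooooo..o...##......
142 .............########################.......ooooooo..o..##.......
143 ............###..######################.....ooooooo..o.###.......
144 ...........###.oo.####################......oooooo.....##........
145 ..........###.oooo###################.......oooooo....##.........
146 .........###.ooooo###################..........ooo...##..........
147 ........###.ooooo###################......o.###....#............o
148 .......####ooooo###################......o.########....#####...oo
149 ......#####.ooo.##################.......o########.....#######...
150 .....#######.....#################..ooooo#########....###########
151 ....############..#.#######...#..#################...###########.
```

No contact at front x=-13, so the tips really are ~33 mm above the reported TCP (z≈175). Pushing the lever along its arc with that offset.

Emit:
{"name": "play_rows", "arguments": {
  "motion": [-0.065,0.017,-0.05,0,0,0,0,-0.065,0.017,-0.05,0,0,0,0,-0.073,0.019,-0.036,0,0,0,0,-0.073,0.019,-0.036,0,0,0,0,0,0,0,0,0,0,0]
}}

```text
clock: 20.98
position: [0.5197, -0.0619, 0.1376]
orientation: [0.001, 0.126, 0.992, -0.0]
force: [1.8, 0.1, 4.6]
width: 0.0
finger_force: 2.1
```

```bash
python3 st.py|head -1; python3 tip.py 15 >/dev/null; python3 show.py 15 134 158
```

```text
clk 20.98 case xyz(mm) -9.2 -0.4 137.6 | F 1.7 0.6 4.6 | w 0.0 ff 2.1 tool y ang vs case y deg 0.06 tool z [ 0.003 -0.001 -1.   ] ft [-0.08 -0.26  0.03]
134 .........................................ooooooooooooooooo.......
135 ..........................................ooooooooooooooo........
136 ..........................................ooooooooooooooo........
137 ............................................ooooooooooooo........
138 .......#.........#######.......................ooooooo..o........
139 ......####.......#########.....................ooooooo#.o........
140 ..........##....##############.................ooooooo..o........
141 ............######################.............oooooo...o........
142 ..............########################.........oooooo............
143 .............###.#####################.........oooooo........#...
144 ............###.oo.####################........oooooo.......##...
145 ...........###.ooo.###################.......#.oooooo......##....
146 ..........###.ooooo##################.......##.oooooo..o..###....
147 .........###.oooo.##################......o.##.oooooo..o.###....o
148 ........####ooooo##################......o.####.ooooo..o###....oo
149 .......#####.ooo.#################.......o######.#.......#.###...
150 ......#######..#..###############..ooo.oo###########.#....#######
151 .....###########..##.#######..#########.#############....#######.
152 ....#############..########.........###..###########...########.o
153 ...###############..######.####.....oo............#.....######.oo
154 ..##############...######..###.....oo.########..#.......######..o
155 .################..#####....#.....oo.#########.##.......####..ooo
156 ###############...................o.##########.....ooo.#####.ooo.
157 #############....................o.##########......oo.#####.oo.oo
```

Emit:
{"name": "play_rows", "arguments": {
  "motion": [-0.08,0.021,-0.055,0,0,0,0,-0.08,0.021,-0.06,0,0,0,0,-0.08,0.021,-0.06,0,0,0,0,-0.08,0.021,-0.065,0,0,0,0,0,0,0,0,0,0,0]
}}

```text
clock: 21.65
position: [0.5096, -0.0592, 0.1301]
orientation: [0.001, 0.126, 0.992, -0.0]
force: [0.9, 0.5, 4.3]
width: 0.0002
finger_force: 2.1
```

```bash
python3 st.py|head -1; python3 tip.py 16 >/dev/null; python3 show.py 16 140 160
```

```text
clk 21.65 case xyz(mm) -19.6 -0.3 130.1 | F 0.7 0.7 4.3 | w 0.2 ff 2.1 tool y ang vs case y deg 0.06 tool z [ 0.002 -0.    -1.   ] ft [ 0.05 -0.27 -0.03]
140 ..........##....###############...............ooooooooooooooo....
141 ............##..##################...............oooooooooooo....
142 ..............########################.............ooooooo..o....
143 .............####..####################............ooooooo#.o....
144 ............####.oo.###################............oooooo........
145 ............###.oooo###################......####..oooooo........
146 ..........####.ooooo##################......######.oooooo........
147 .........####.oooo.##################..o..o.######.oooooo.......o
148 .........####ooooo##################.....o.#######.oooooo..o...o.
149 .......######.ooo.#################.....o.########.oooooo..o.#..#
150 ......########..#..###############.....oo#########.oooooo#.o.####
151 ......###########..##.######.######...oo##########.oooooo..o.####
152 .....#############..########......#################..oooo...####.
153 ....###############..######.####..........############.....#####.
154 ...##############...######..###....oo.#.#........######...###.#.o
155 ..###############...#####....#.....o.############.###..........oo
156 .###############....##.#..........o.#########...####.......#.ooo.
157 ###############..................oo##########..###..........oo.oo
158 #############.....##............oo..#############.......##..o.oo.
159 ###########........###.........oo#....##########.......###ooooo..
```

Emit:
{"name": "play_rows", "arguments": {
  "motion": [-0.06,0.015,-0.062,0,0,0,0,-0.055,0.014,-0.062,0,0,0,0,-0.055,0.014,-0.065,0,0,0,0,-0.05,0.013,-0.065,0,0,0,0,0,0,0,0,0,0,0]
}}

```text
clock: 22.32
position: [0.5019, -0.0573, 0.1216]
orientation: [-0.0, 0.126, 0.992, 0.0]
force: [1.5, 0.6, 1.7]
width: 0.0002
finger_force: 0.8
```

```bash
python3 st.py|head -1
```

```text
clk 22.32 case xyz(mm) -27.5 -0.4 121.6 | F 1.3 1.0 1.7 | w 0.2 ff 0.8 tool y ang vs case y deg 0.06 tool z [-0.001  0.    -1.   ] ft [ 0.1  -0.24 -0.02]
```

Emit:
{"name": "play_rows", "arguments": {
  "motion": [-0.045,0.012,-0.07,0,0,0,0,-0.042,0.011,-0.07,0,0,0,0,-0.04,0.01,-0.073,0,0,0,0,-0.035,0.009,-0.075,0,0,0,0,0,0,0,0,0,0,0]
}}

```text
clock: 22.95
position: [0.4965, -0.0561, 0.1129]
orientation: [-0.001, 0.125, 0.992, -0.0]
force: [0.5, -0.1, 0.4]
width: 0.0002
finger_force: 0.0
```

```bash
python3 st.py|head -1; python3 tip.py 17 >/dev/null; python3 show.py 17 140 170
```

```text
clk 22.95 case xyz(mm) -33.1 -0.6 112.9 | F 0.5 0.0 0.4 | w 0.2 ff 0.0 tool y ang vs case y deg 0.07 tool z [-0.002  0.    -1.   ] ft [ 0.03 -0.02 -0.  ]
140 ..........##.....##############................ooo...oooooooooooo
141 ............##..#################..............oooo..oooooooooooo
142 ..............########################..........ooooooooooooooooo
143 ..............###...####################........ooooooooooooooooo
144 .............###.ooo.###################.........oooooooooooooooo
145 ............####.oooo##################......####oooooooooooooooo
146 ...........####.ooooo#################......#####.ooooooooooooooo
147 ..........####.ooooo##################....o.######.oooooooooooooo
148 .........#####.oooo##################....o.########oooooooooooooo
149 ........#######ooo.#################....o.##########..ooooooooooo
150 .......#########.##.###############....oo##############.oooooo...
151 ......############...#############..o.oo###############.oooooo.#.
152 .....###############.#######....####..o################.oooooo..o
153 ....##############....#####..##.
[... 453 characters left out ...]

160 #############.......####......oo######.o..o###########......o....
161 ###########.....#.o...#####.ooo##########.###########...........#
162 ###########.....###......#####.#####################............#
163 ###########...###....#......#.#########.####....####..........###
164 ##################.........oo.....#####....####...............###
165 ##################...#....oo####......####.......................
166 ###################......oo#########.....######...o....##########
167 ####################....oo..#########........###..o.....#########
168 ###################....oo.#....#######.........#..o.#.....#######
169 ##################....oo.#####....####.o................#########
```

Force fell to zero past the toggle point. Following down to press home gently.

Emit:
{"name": "play_rows", "arguments": {
  "motion": [-0.05,0.013,-0.07,0,0,0,0,-0.05,0.013,-0.07,0,0,0,0,-0.03,0.008,-0.07,0,0,0,0,0,0,-0.07,0,0,0,0,0,0,0,0,0,0,0]
}}

```text
clock: 23.62
position: [0.4933, -0.0551, 0.1047]
orientation: [-0.0, 0.126, 0.992, -0.0]
force: [0.6, 0.2, 0.4]
width: -0.0002
finger_force: 0.0
```

```bash
python3 st.py|head -1
```

```text
clk 23.62 case xyz(mm) -36.4 -0.4 104.7 | F 0.5 0.3 0.4 | w -0.2 ff 0.0 tool y ang vs case y deg 0.06 tool z [-0.001  0.    -1.   ] ft [0.01 0.04 0.01]
```

Emit:
{"name": "play_rows", "arguments": {
  "motion": [0,0,-0.06,0,0,0,0,0,0,-0.06,0,0,0,0,0,0,0,0,0,0,0]
}}

```text
clock: 24.0
position: [0.4937, -0.0552, 0.1023]
orientation: [0.0, 0.126, 0.992, -0.0]
force: [-2.6, -0.1, 11.1]
width: 0.0002
finger_force: 5.2
```

```bash
python3 st.py|head -1
```

```text
clk 24.00 case xyz(mm) -36.0 -0.4 102.3 | F -2.4 -0.8 11.1 | w 0.2 ff 5.2 tool y ang vs case y deg 0.07 tool z [ 0. -0. -1.] ft [ 0.11  0.47 -0.04]
```

Firm stop at 11 N. Backing off and using the last view to check.

Emit:
{"name": "play_rows", "arguments": {
  "motion": [0,0,0.2,0,0,0,0,0,0,0.8,0,0,0,0,0,0,1,0,0,0,0,-0.3,0.7,1,0,0,0,0,-0.3,1,1,0,0,0,0,-0.3,1,0.3,0,0,0,0,-0.3,1,0,0,0,0,0,-0.3,1,0,0,0,0,0,-0.3,1,0,0,0,0,0,-0.2,1,0,0,0,0,0,0,0,0,0,0,0,0]
}}

```text
clock: 25.38
position: [0.433, 0.1472, 0.2305]
orientation: [-0.0, 0.124, 0.992, 0.0]
force: [0.1, -0.3, -0.4]
width: -0.0002
finger_force: 0.0
```

```bash
python3 st.py|head -1
python3 - <<'E'
from geo import *
from bench import get_image
p=json.load(open("p.json"))
s=get_image("side");t=get_image("top");cv2.imwrite("pics/sF.png",s);cv2.imwrite("pics/tF.png",t)
def ov(im,n,r0,c0,h,w,f,a,b):
    I=cv2.resize(im[r0:r0+h,c0:c0+w],None,fx=f,fy=f,interpolation=cv2.INTER_CUBIC);J=I
    L=latch(a,b)
    for Q,c in((L["end"]+[0,.015,0],(0,0,255)),(L["end"]-[0,.015,0],(0,0,255)),(L["fp"],(0,255,255)),(L["bar"]+[0,.023,0],(0,255,0)),(L["bar"]-[0,.023,0],(0,255,0))):
        cv2.circle(J,tuple(int(v) for v in (proj(n,c2w(p,[Q]))[0]-[c0,r0]+.5)*f),3,c,1)
    return J
A=ov(s,"side",125,280,60,120,6,0,0);B=ov(t,"top",175,330,45,120,5,0,0);B=cv2.resize(B,(720,225*720//600))
cv2.imwrite("pics/final.png",np.vstack([A,B[:235]]))
E
```

```text
clk 25.38 case xyz(mm) -145.5 180.4 230.5 | F 0.1 -0.3 -0.4 | w -0.2 ff 0.0 tool y ang vs case y deg 0.22 tool z [-0.  0. -1.] ft [ 0.02 -0.02 -0.07]
```

View pics/final.png

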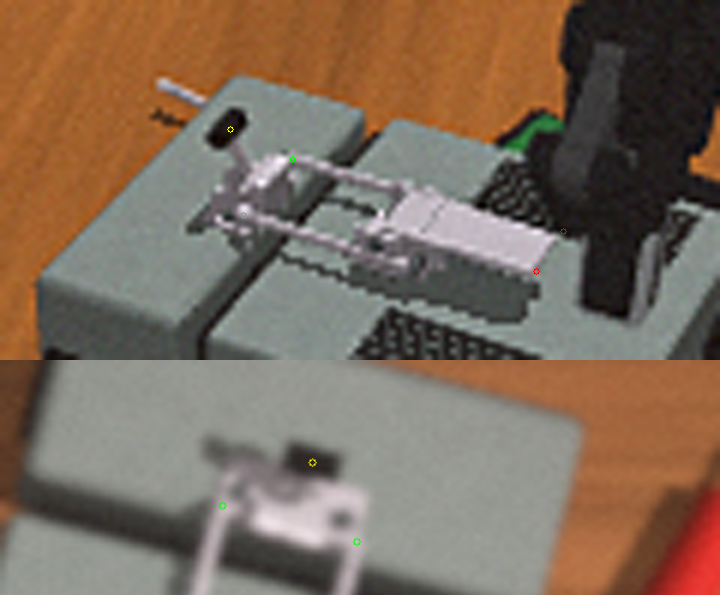

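The lever lies flat: its end corners at (560,232) and (537,270) match the closed model. The finger pull at (228,128) and the bar under the lip also match, and the gap to the case has narrowed.

```bash
python3 -c "
from bench import hand_in;print(hand_in())"
```

```text
the job is handed in; nothing more can be done
None
```

The cover is latched and handed in: the loop is under the hook's lip, the lever is past its toggle and pressed flat on the case, and the peak contact force I read was about 11 N.

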